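# Step the pattern panel under the pointer, then hold the reflector leaf at its index

## Robot

A 6-joint arm with a two-finger parallel gripper is mounted at the origin on the work surface. World frame = base frame: x ahead of the robot, y to its left, z up, the work surface at z = 0. Lengths are in m, angles in rad, forces in N, time in s.
With the tool pointing down it reaches from about 0.35 to 0.975 m from the base axis. Payload 4.9 kg.
Tool frame: the origin (TCP) lies at the very end of the fingers, on their centre line; the grasp point (between the pads) lies 19 mm behind it (hold_point_z is the x of the grasp point in the tool frame, in m); x points along the fingers, z is the direction in which the jaws open and shut, and the axes are right-handed (so a half turn about x gives the same grasp; the last joint's range is limited). The gripper opens to 85 mm and grips with 20 to 120 N. Pads are 22 mm wide; open, the fingers measure 114 mm over their backs; the gripper's body (76 mm by 85 mm) begins 54 mm behind the grasp point. The pads swing forward as they close: fully open they stand 13 mm farther back than shut.
Start: joints at [1.005, 0.053, 1.613, -0, 1.476, -0.119], TCP at [0.27, 0.564, 0.231] pointing down, gripper open.
Joint ranges: [-3.01, 3.01], [-1.01, 2.22], [0.06, 2.58], [-1.02, 4.17], [0.09, 2.62], [-3.14, 3.14]. Speed limits (rad/s): [2.57, 2.57, 3.14, 3.14, 3.14, 3.14].

## Interface

Orientations are given as [roll, pitch, yaw] about the fixed x, y, z axes, in that order (R = Rz(yaw) Ry(pitch) Rx(roll)).
In Python, from cell import * gives the robot as it stands. The module is installed in compiled form; this text tells all that it offers.
- The arm moves only by the shell command python3 -m handwheel 'ROWS'. ROWS is JSON, a list of rows, each a list of 7 numbers: the turn, a rotation vector about the tool's x, y, z normalised to -1 to 1, where 1 is 0.15 rad, then the shift along the tool's x, y, z normalised to -1 to 1, where 1 is 0.2 m, then the gripper command: -1 is fully open, 1 is shut, values between are in proportion. In form: [[wx, wy, wz, x, y, z, grip], ...]. A call has exactly 5 rows; each row shifts and turns the pose as measured when the row begins, along the tool's axes as they then stand; what a row does not reach is not made up. A row lasts 1/10 s, in which the tool goes at most 50 mm and 8.59 degrees, less where a joint would pass 70% of its speed; a pose out of reach is approached as far as the arm can. A call with a number of a shift or a turn outside -1 to 1 is refused whole. A call with a gripper value outside its range is refused whole. The fingers move at their own pace and stop on an object; the grip force is fixed at half the most. Time passes only in rows, so rows that do not move let the fingers close, or fill a call up. It gives the time, the measured TCP pose, the force and the opening at its end, in the units of the state.
- get_obs(): the state, without advancing time (a new reading comes with each control period).
- snapshot(name): name is "side" or "top"; returns the picture (400x640x3 uint8, red, green, blue); there is no depth.
- calibration(name): a dict with "camera_matrix" (3x3 intrinsics, pixels), "k1" (the pictures are not rectified: a ray, as slopes to the right and down, at radius r is drawn at 1 + k1 r^2 times it, then the intrinsics apply), "eye" and "orientation" of the camera in the world. Camera axes: x right, y up, looking along -z (the intrinsics and any distortion apply to the point x, -y, -z); pixel columns grow to the right and rows downward; lengths in m; the calibration is good to about 2 mm. A picture is of the moment at which its call begins. calibration takes no time and is no camera call.
- sign_off(): hands the job in, once; it reports no verdict.
Trained networks look in the newest picture that a camera, given by its name, has taken for a name from the list of things; names that differ only in an ending like _2 or _b are one class to them, and where a whole thing is asked for, a point or a joint stands for the part that bears it (a point fixed in the world has none). Each returns a list of dicts, best first, with "p" (0 to 1); they miss things now and then, are a little off and sometimes report something else, mostly with a low value. They report only what shows in the picture. A call takes as long as a camera call.
- look_for(camera, name): "centre" ([x, y, z] in m, in world coordinates, good to about 4 mm: the middle of the surface that is visible of it).
- pinpoint(camera, name): "centre" ([x, y, z] in m, in world coordinates, good to about 4 mm: a listed point, or the origin of a listed thing).
The state is a dict: "clock": time; "joint_pos": joint angles; "qvel": joint speeds; "tau": joint torques, N m; "tool_pos": TCP position; "tcp_rot": TCP orientation; "contact_force": force on the tool from outside, world axes, zero at the start; "torque": the same for the moment, N m; "opening": opening from 0.0 (shut) to 1.0 (fully open).
Only numpy, scipy, OpenCV 4.12 (cv2) and the standard library are available. Lean on these libraries where they do the work, as an engineer would, in place of code of your own. Each camera call takes 0.05 s, during which the arm holds its last target.

## Task

Using its knob, slide the carrier so that the plain spot on the hide panel lies right under the tip of the fixed pointer and pause there for a second; then bring the spot in the square frame under the tip in the same way and leave the carrier there. Then, so that light falls on that spot for checking, lift the reflector leaf by its bar until it lines up with the index arm at the end of its box, and finish still holding it there: it falls shut if let go. Do not shift the index arm, and leave the mallet, ink jar and punch alone.

Things in the scene. Friction and masses are not known exactly. Their poses are not given: they have to be found in the camera images.
- pointer_tip (a point): Lower end of the brass pointer pin (8 mm thick, tapering to 2 mm), 62 mm above the table, 6 mm above the panel. It hangs from an 8 mm round arm, 116 mm up, that runs to a post 135 mm away along this point's +y. It belongs to the marking stage: a fixed 220 x 220 mm wooden base centred below this point. The point's x and y are the directions of the two slides.
- knob (a point): Grip point of the carrier's knob: an upright round dark wooden peg, 24 mm in diameter, its top 20 mm above this point and its foot 32 mm below, about 85 mm above the table here. It stands on a 40 mm wide tab on the carrier's robot-side edge, 115 mm from the carrier's centre along -x.
- panel_mid (a point): Top centre of the tan hide panel, 128 mm square, 56 mm above the table, fixed on the carrier, a 140 mm square wooden plate. The carrier rides on two crossed slides: it moves level along its x and y without turning, up to 45 mm either way from having this point under the pointer, with about 2.5 N of friction each way, and stays where it is left.
- mark_plain (a point): Centre of the plain burnt spot on the panel, 10 mm in diameter, 1 mm raised: 90 mm in +x and 30 mm in +y from the knob in the carrier's axes. The one nearer the knob.
- mark_framed (a point): Centre of the second burnt spot on the panel, 10 mm in diameter, with a square burnt outline 29 mm wide around it: 145 mm in +x and -25 mm in y from the knob. The one farther from the knob.
- leaf_bar (a point): Middle of the leaf's lifting bar: a level 14 mm steel rod, 146 mm long along this point's x, parallel to the hinge, 190 mm from it, on two 8 mm rods 65 mm either side of this point; the leaf's edge is 40 mm from the bar's centre line. Shut, it is 66 mm above the table, clear of the box. The point's y points from bar to hinge, z out of the leaf's upper face.
- leaf_hinge (a point): Middle of the leaf's hinge line, 66 mm above the table, on the marking-stage side of the box; x along the hinge. The box (200 x 150 x 58 mm, wood) is fixed.
- leaf (a joint): Angle of the reflector leaf (a 190 x 150 x 8 mm wooden panel with an aluminium face, about 0.4 kg with its bar) in rad: 0 shut and level on the box, growing as the bar rises; limit 1.5. The hinge is free, so the leaf always falls shut unless it is held.
- index (a joint): Where the index arm stands, in rad, measured like the leaf's angle: the leaf lines up with it when the two are equal; 0.6 to 1.0. The index arm is a thin dark bar with a brass knob, turning stiffly on the same hinge line 110 mm from its middle along +x, beside a bent steel arc. It stays put unless pushed.
- index_tip (a point): Free end of the index arm, 150 mm from the hinge line; its y points along the arm to the hinge.
- mallet_head (a point): Centre of the head (68 mm diameter, 95 mm high) of a wooden mallet standing on its head, handle level, on the round chopping block (230 mm diameter, 100 mm high). Bystander.
- jar_mid (a point): Middle of a closed amber ink jar, 56 mm in diameter, 65 mm high, standing on the table. Bystander.
- punch_mid (a point): Middle of a steel punch, 130 x 10 x 10 mm, lying on the table. Bystander.

How it is judged:
By the outcome, as a careful person would: the job done as asked, in the order asked, and still so for the second after the job is handed in, while the arm keeps its last pose, push and grip.
It also fails if it takes over 61 s, if anything falls off the work surface, if the arm or the gripper's body presses on something with over 40 N, if the wrist force passes 120 N, or if a joint passes its speed limit or range.

## Working session

There is one attempt and no reset: what is moved stays moved. The work goes in short steps, Python scripts to look and compute and a shell command to move; the robot and the scene stay as the last step left them, time stands still between calls to the robot, and variables do not carry over. Pictures are saved under pics/ and viewed, and the job is handed in when it is done.

```bash
mkdir -p pics
python3 - <<'E'
from cell import *
import cv2
for n in ("side","top"):
    im=snapshot(n); cv2.imwrite(f"pics/{n}0.png",im[:,:,::-1])
    print(n,calibration(n))
o=get_obs(); print(o)
E
```

```text
side {'camera_matrix': array([[450.98961716,   0.        , 313.1990617 ],
       [  0.        , 450.98961716, 196.99748972],
       [  0.        ,   0.        ,   1.        ]]), 'k1': 0.041419252750840393, 'eye': array([0.52031885, 0.83744861, 0.97184707]), 'orientation': array([ 0.73072093, -0.00727686, -3.04154413])}
top {'camera_matrix': array([[402.08740846,   0.        , 325.28920491],
       [  0.        , 402.08740846, 198.87544741],
       [  0.        ,   0.        ,   1.        ]]), 'k1': -0.051513072460773586, 'eye': array([0.42109315, 0.04343113, 1.40168662]), 'orientation': array([ 0.11534738,  0.01018274, -1.5773261 ])}
{'clock': 0.1, 'joint_pos': array([ 1.00499348e+00,  5.32768392e-02,  1.61413578e+00,  4.24871561e-05,
        1.47599902e+00, -1.19000267e-01]), 'qvel': array([ 0.00143554, -0.00013566, -0.00296071,  0.00054503,  0.00144009,
        0.00081549]), 'tau': array([ 4.48135752e-04, -3.94898736e+01, -3.71364605e+01, -6.46704484e-05,
        3.83991748e-03,  1.51733627e-05]), 'tool_pos': array([0.2697433 , 0.56318122, 0.23020713]), 'tcp_rot': array([ 2.99934794,  1.56897685, -2.15984768]), 'contact_force': array([-0.44460342, -0.36533264,  0.8044518 ]), 'torque': array([-0.03271828,  0.05886327,  0.03008712]), 'opening': 1.001350510415777}
```

View pics/side0.png

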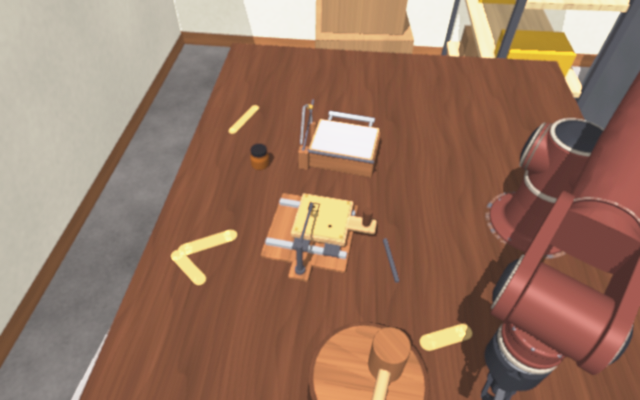

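View pics/top0.png

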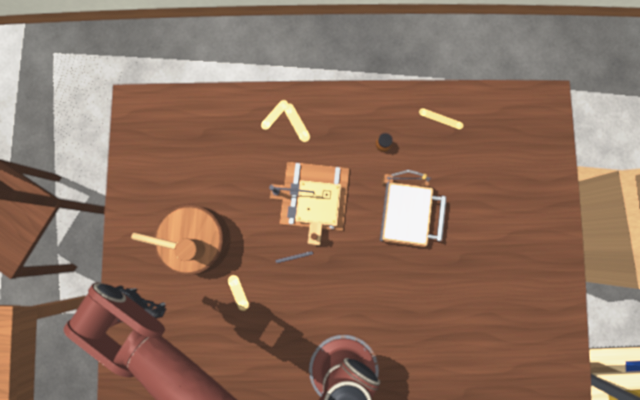

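```bash
cat > h.py <<'E'
import numpy as np, cv2
from scipy.spatial.transform import Rotation as R
from cell import *
def cam(n):
    c=calibration(n); return c['camera_matrix'],c['k1'],np.array(c['eye']),R.from_euler('xyz',c['orientation']).as_matrix()
def proj(n,P):
    K,k,e,M=cam(n); q=(np.atleast_2d(P)-e)@M; s=np.c_[q[:,0]/-q[:,2],-q[:,1]/-q[:,2]]
    s=s*(1+k*(s**2).sum(1))[:,None]; return np.c_[s[:,0]*K[0,0]+K[0,2],s[:,1]*K[1,1]+K[1,2]]
def ray(n,uv):
    K,k,e,M=cam(n); d=(np.array(uv,float)-K[:2,2])/np.diag(K)[:2]; s=d.copy()
    for _ in range(20): s=d/(1+k*(s@s))
    v=M@np.array([s[0],-s[1],-1]); return e,v
def atz(n,uv,z):
    e,v=ray(n,uv); return e+v*(z-e[2])/v[2]
def crop(n,name,box,f,im=None):
    im=snapshot(n) if im is None else im
    x0,y0,x1,y1=box
    c=cv2.resize(im[y0:y1,x0:x1,::-1],None,fx=f,fy=f,interpolation=cv2.INTER_CUBIC); cv2.imwrite(f"pics/{name}.png",c); return im
E
python3 - <<'E'
from h import *
a=cv2.imread('pics/side0.png')[:,:,::-1]; crop('side','side0c',(255,80,405,290),2.8,a)
b=cv2.imread('pics/top0.png')[:,:,::-1]; crop('top','top0c',(260,120,460,270),4,b)
for nm in "pointer_tip knob panel_mid mark_plain mark_framed leaf_bar leaf_hinge index_tip mallet_head jar_mid punch_mid".split():
    for c in ('top','side'):
        r=pinpoint(c,nm)
        print(nm,c,[(np.round(x['centre'],3),round(x['p'],2)) for x in r[:2]])
E
```

```text
pointer_tip top [(array([0.596, 0.096, 0.064]), 0.82)]
pointer_tip side [(array([0.594, 0.097, 0.063]), 0.72), (array([0.592, 0.056, 0.056]), 0.45)]
knob top [(array([0.451, 0.095, 0.086]), 0.73)]
knob side [(array([0.448, 0.096, 0.087]), 0.77)]
panel_mid top [(array([0.562, 0.084, 0.054]), 0.87), (array([0.59 , 0.054, 0.056]), 0.38)]
panel_mid side [(array([0.565, 0.078, 0.058]), 0.74)]
mark_plain top [(array([0.542, 0.113, 0.055]), 0.85)]
mark_plain side [(array([0.543, 0.116, 0.055]), 0.78)]
mark_framed top [(array([0.592, 0.053, 0.057]), 0.95)]
mark_framed side [(array([0.59 , 0.054, 0.054]), 0.83)]
leaf_bar top [(array([ 0.506, -0.325,  0.067]), 0.66)]
leaf_bar side [(array([ 0.508, -0.333,  0.067]), 0.65)]
leaf_hinge top []
leaf_hinge side [(array([ 0.535, -0.138,  0.063]), 0.87)]
index_tip top [(array([ 0.625, -0.271,  0.159]), 0.48)]
index_tip side [(array([ 0.627, -0.267,  0.161]), 0.62)]
mallet_head top [(array([0.414, 0.482, 0.15 ]), 0.7)]
mallet_head side [(array([0.413, 0.478, 0.151]), 0.91)]
jar_mid top [(array([0.385, 0.166, 0.004]), 0.69), (array([ 0.777, -0.148,  0.033]), 0.47)]
jar_mid side [(array([ 0.777, -0.15 ,  0.031]), 0.91)]
punch_mid top [(array([0.382, 0.166, 0.005]), 0.68)]
punch_mid side [(array([0.383, 0.167, 0.003]), 0.6)]
```

View pics/side0c.png

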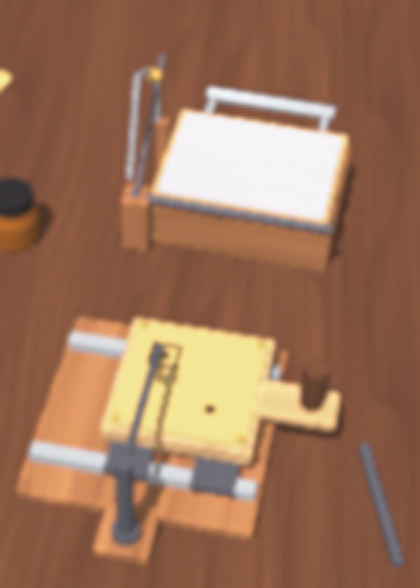

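View pics/top0c.png

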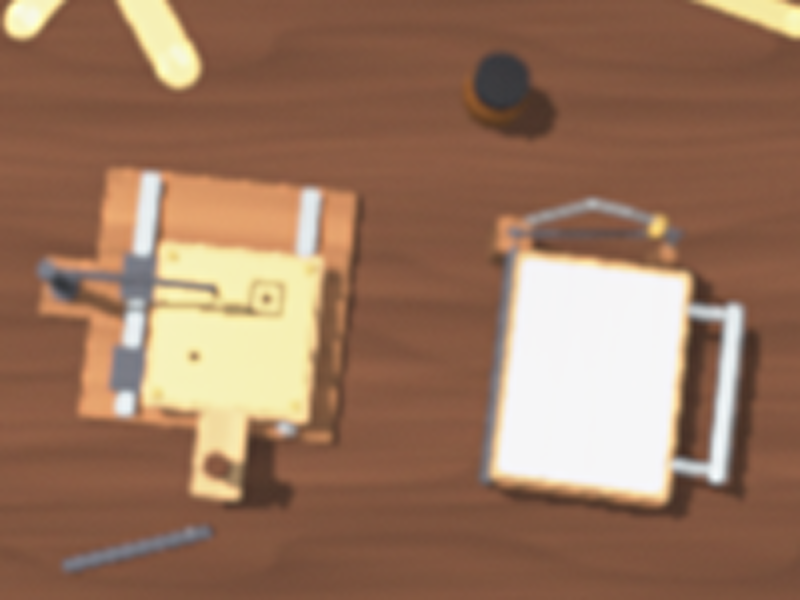

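Run:
```python
from h import *
from scipy.optimize import least_squares
o=get_obs(); M=R.from_euler('xyz',o['tcp_rot']).as_matrix(); print(np.round(M,3))
names={'knob':(0,0,.085),'panel_mid':(115,0,.056),'mark_plain':(90,30,.057),'mark_framed':(145,-25,.057)}
D={n:[] for n in list(names)+['pointer_tip','leaf_bar','leaf_hinge','index_tip']}
for k in range(4):
    for c in ('top','side'):
        im=snapshot(c)
        for n in D:
            r=pinpoint(c,n)
            if r: D[n].append(r[0]['centre'])
for n in D:
    a=np.array(D[n]); print(n,len(a),np.round(np.median(a,0),4),np.round(a.std(0),4))
def f(p):
    c,s=np.cos(p[2]),np.sin(p[2]); r=[]
    for n,(x,y,z) in names.items():
        q=np.median(np.array(D[n]),0); x/=1e3;y/=1e3
        r+= [p[0]+c*x-s*y-q[0],p[1]+s*x+c*y-q[1]]
    return r
s=least_squares(f,[.45,.095,-.11]); print(s.x,np.round(s.fun*1e3,1))
```

```text
[[-0.    -0.902  0.432]
 [ 0.     0.432  0.902]
 [-1.     0.     0.   ]]
knob 8 [0.4496 0.0947 0.0879] [0.0011 0.002  0.0021]
panel_mid 8 [0.5656 0.08   0.0555] [0.0015 0.0013 0.0018]
mark_plain 8 [0.5434 0.1149 0.0565] [0.0007 0.0019 0.002 ]
mark_framed 8 [0.5899 0.054  0.0564] [0.0012 0.0019 0.0012]
pointer_tip 8 [0.5939 0.0956 0.0632] [0.0014 0.0015 0.0017]
leaf_bar 8 [ 0.5072 -0.329   0.0672] [0.0009 0.0029 0.0023]
leaf_hinge 8 [ 0.5341 -0.1382  0.0655] [0.0014 0.0013 0.001 ]
index_tip 8 [ 0.6248 -0.2714  0.1604] [0.0568 0.1218 0.0244]
[ 0.4500747   0.09498078 -0.11809806] [ 0.5  0.3 -1.3  1.4 -0.5 -0.7  1.2 -1. ]
```

```bash
python3 -m handwheel '[[0,0,0,-0.03,-0.18,-0.17,-1],[0,0,0,-0.03,-0.18,-0.17,-1],[0,0,0,-0.03,-0.18,-0.17,-1],[0,0,0,-0.03,-0.18,-0.17,-1],[0,0,0,0,-0.18,-0.17,-1]]'
```

```text
clock: 5.3
tool_pos: [0.3588, 0.3323, 0.2545]
tcp_rot: [-2.977, 1.57, -1.842]
contact_force: [1.0, -0.3, 1.2]
opening: 0.998
```

```bash
cat >> h.py <<'E'
def plan(T,yaw=None,tilt=0,Rt=None):
    o=get_obs(); M=R.from_euler('xyz',o['tcp_rot']).as_matrix(); p=o['tool_pos']
    d=M.T@(np.array(T)-p)
    print('t',round(o['clock'],2),'p',np.round(p,4),'M',np.round(M,3).tolist(),'open',round(o['opening'],3),'F',np.round(o['contact_force'],1))
    print('shift m',np.round(d,4),' units',np.round(d/.2,3))
    if yaw is not None:
        z=np.array([-np.sin(yaw),np.cos(yaw),0]); x=np.array([0,0,-1.]); 
        Rt=np.c_[x,np.cross(z,x),z]
        Rt=R.from_rotvec(-tilt*np.array([np.cos(yaw),np.sin(yaw),0])).as_matrix()@Rt
        w=R.from_matrix(M.T@Rt).as_rotvec(); print('turn units',np.round(w/.15,3))
E
python3 -c "
from h import *
plan([.450,.095,.2],-.118)"
```

```text
t 5.3 p [0.3588 0.3323 0.2545] M [[-0.0, -0.906, 0.422], [-0.001, 0.422, 0.906], [-1.0, -0.0, -0.001]] open 0.998 F [ 1.  -0.3  1.2]
shift m [ 0.0547 -0.1828 -0.1765]  units [ 0.273 -0.914 -0.883]
turn units [-2.12  -0.007  0.   ]
```

```bash
python3 -m handwheel '[[0,0,0,0.05,-0.18,-0.17,-1],[0,0,0,0.05,-0.18,-0.17,-1],[0,0,0,0.05,-0.18,-0.17,-1],[-1,0,0,0.05,-0.1,-0.1,-1],[-1,0,0,0,0,0,-1]]'; python3 -c "
from h import *
plan([.450,.095,.12],-.118)"
```

```text
clock: 5.8
tool_pos: [0.4247, 0.1624, 0.217]
tcp_rot: [-1.379, 1.563, 0.058]
contact_force: [0.0, 0.8, -0.0]
opening: 1.002
t 5.8 p [0.4247 0.1624 0.217 ] M [[0.007, -0.991, 0.133], [0.0, 0.133, 0.991], [-1.0, -0.007, 0.001]] open 1.002 F [ 0.   0.8 -0. ]
shift m [ 0.0971 -0.0334 -0.0636]  units [ 0.486 -0.167 -0.318]
turn units [-0.105  0.009  0.049]
```

```bash
python3 -m handwheel '[[-0.1,0,0,0,-0.09,-0.17,-1],[0,0,0,0.1,-0.08,-0.15,-1],[0,0,0,0.15,0,0,-1],[0,0,0,0.15,0,0,-1],[0,0,0,0.06,0,0,-1]]'; python3 -c "
from h import *
plan([.450,.095,.066],-.118)
im=crop('side','s1',(255,150,455,300),4)"
```

```text
clock: 6.3
tool_pos: [0.4555, 0.0903, 0.1268]
tcp_rot: [-1.396, 1.553, 0.056]
contact_force: [-0.5, 0.0, -0.9]
opening: 1.001
t 6.3 p [0.4555 0.0903 0.1268] M [[0.018, -0.993, 0.118], [0.001, 0.118, 0.993], [-1.0, -0.018, 0.003]] open 1.001 F [-0.5  0.  -0.9]
shift m [0.0607 0.007  0.0038]  units [0.303 0.035 0.019]
turn units [-0.004  0.021  0.117]
```

View pics/s1.png

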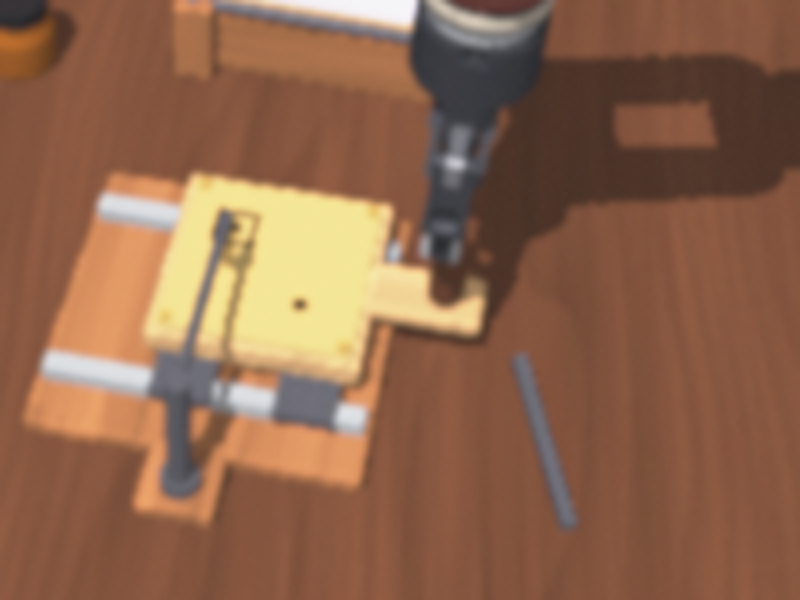

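```bash
python3 -m handwheel '[[0,0,0.1,0.1,0.035,0.02,-1],[0,0,0,0.12,0,0,-1],[0,0,0,0.08,0,0,-1],[0,0,0,0,0,0,1],[0,0,0,0,0,0,1]]'; python3 -m handwheel '[[0,0,0,0,0,0,1],[0,0,0,0,0,0,1],[0,0,0,0,0,0,1],[0,0,0,0,0,0,1],[0,0,0,0,0,0,1]]';python3 -c "
from h import *
im=crop('side','s2',(255,150,455,300),4)
im=crop('top','t2',(260,120,460,270),4)
plan([.501,.076,.066],-.118)
for c in ('top','side'):
  for n in ('mark_plain','mark_framed','knob','pointer_tip'):
    r=pinpoint(c,n); print(c,n,[(np.round(x['centre'],4),round(x['p'],2)) for x in r[:1]])
"
```

```text
clock: 6.85
tool_pos: [0.4497, 0.0981, 0.0655]
tcp_rot: [-0.664, 1.565, 0.791]
contact_force: [0.7, -0.2, 0.3]
opening: 0.691
clock: 7.35
tool_pos: [0.4509, 0.0984, 0.068]
tcp_rot: [-1.06, 1.562, 0.396]
contact_force: [-0.3, 0.5, -2.7]
opening: 0.262
t 7.45 p [0.4509 0.0984 0.068 ] M [[0.008, -0.993, 0.114], [0.003, 0.114, 0.993], [-1.0, -0.007, 0.004]] open 0.267 F [-0.3  0.2 -2.4]
shift m [ 0.0023 -0.0523 -0.0165]  units [ 0.012 -0.262 -0.083]
turn units [0.024 0.027 0.048]
top mark_plain [(array([0.5444, 0.1174, 0.055 ]), 0.56)]
top mark_framed [(array([ 0.5313, -0.1422,  0.0657]), 0.72)]
top knob [(array([ 0.5079, -0.3264,  0.0656]), 0.39)]
top pointer_tip [(array([0.5951, 0.096 , 0.063 ]), 0.97)]
side mark_plain [(array([0.5427, 0.1195, 0.057 ]), 0.97)]
side mark_framed [(array([0.5918, 0.0582, 0.0545]), 0.55)]
side knob []
side pointer_tip [(array([0.5939, 0.0941, 0.0616]), 0.85)]
```

View pics/s2.png

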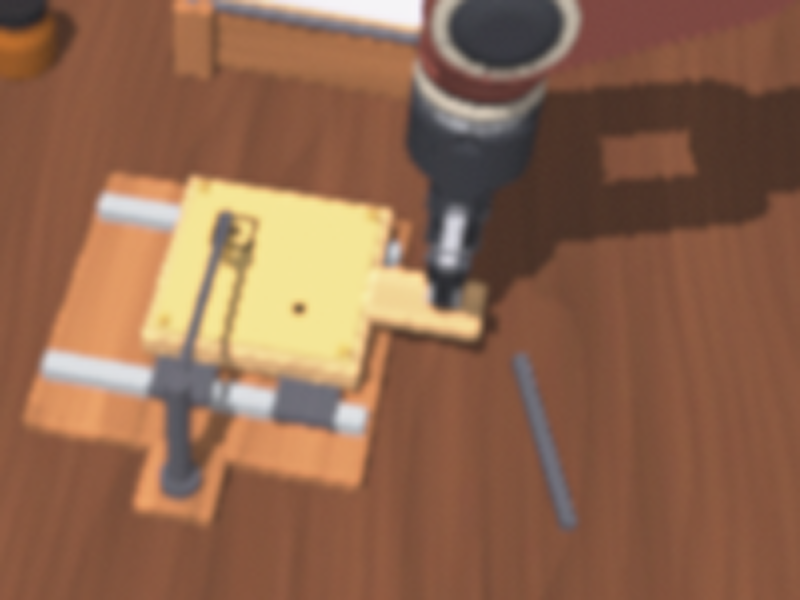

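View pics/t2.png

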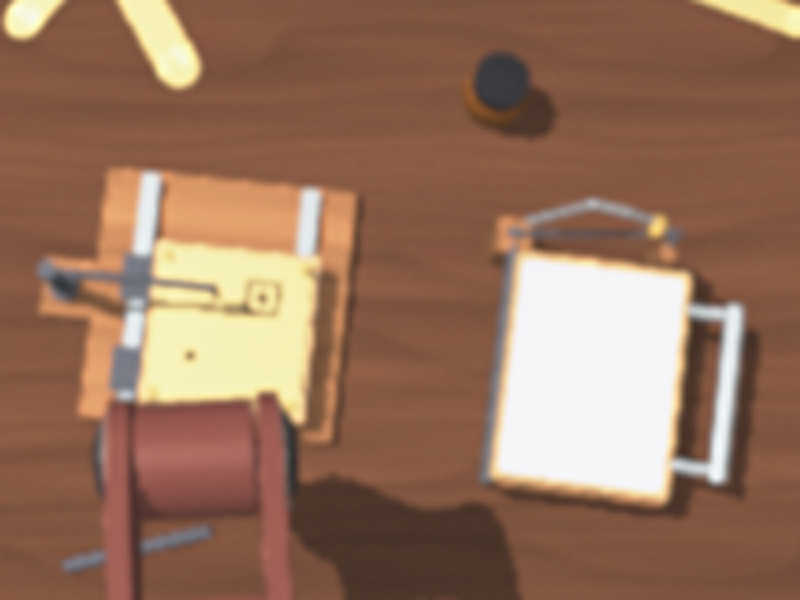

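```bash
python3 -m handwheel '[[0,0,0,0,-0.07,-0.02,1],[0,0,0,0,-0.07,-0.02,1],[0,0,0,0,-0.07,-0.02,1],[0,0,0,0,-0.05,-0.02,1],[0,0,0,0,0,0,1]]'; python3 -c "
from h import *
plan([.501,.076,.067],-.118)
im=crop('side','s3',(265,170,385,260),6)
im=crop('top','t3',(260,120,460,270),4)
for c in ('top','side'):
  for n in ('mark_plain','mark_framed','pointer_tip'):
    r=pinpoint(c,n); print(c,n,[(np.round(x['centre'],4),round(x['p'],2)) for x in r[:1]])
"
```

```text
clock: 8.35
tool_pos: [0.5001, 0.0779, 0.068]
tcp_rot: [-0.175, 1.564, 1.283]
contact_force: [2.4, -1.7, -2.3]
opening: 0.266
t 8.35 p [0.5001 0.0779 0.068 ] M [[0.002, -0.994, 0.113], [0.007, 0.113, 0.994], [-1.0, -0.001, 0.007]] open 0.266 F [ 2.4 -1.7 -2.3]
shift m [ 0.001  -0.0011 -0.0018]  units [ 0.005 -0.005 -0.009]
turn units [0.031 0.046 0.008]
top mark_plain [(array([0.5943, 0.0967, 0.0572]), 0.85)]
top mark_framed [(array([0.6381, 0.0371, 0.0579]), 0.62)]
top pointer_tip [(array([0.5964, 0.0926, 0.0618]), 0.56)]
side mark_plain [(array([0.5947, 0.0991, 0.0565]), 0.64)]
side mark_framed [(array([0.6437, 0.0377, 0.0558]), 0.9)]
side pointer_tip [(array([0.5949, 0.0936, 0.0629]), 0.87)]
```

View pics/s3.png

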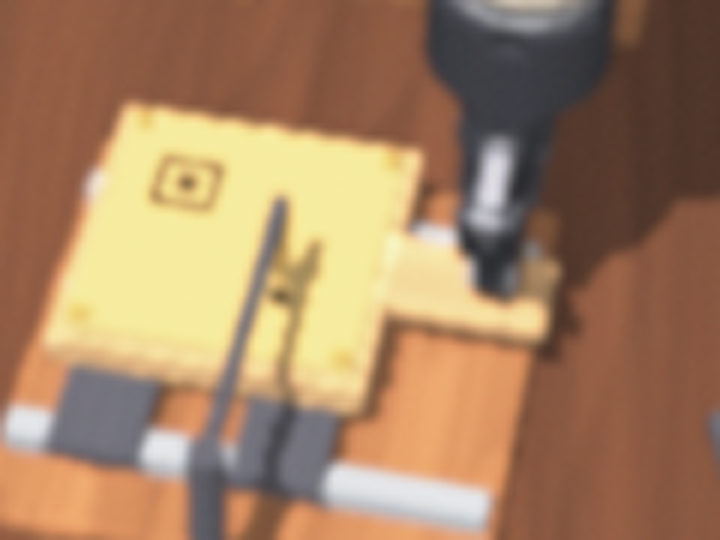

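View pics/t3.png

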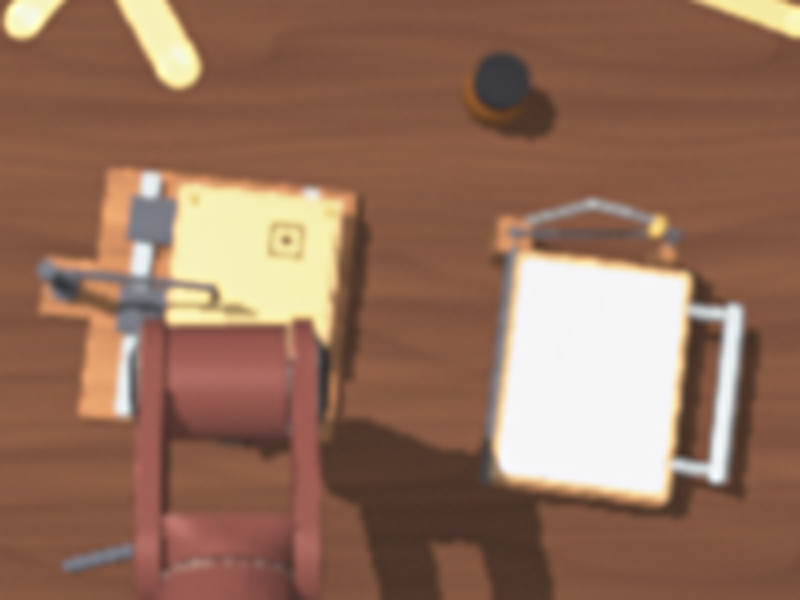

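```bash
python3 -c "
from h import *
a=cv2.imread('pics/s3.png')
def cr(P): return (proj('side',P)-[265,170])*6
print('tip,top,under',cr([[.594,.0955,.062],[.594,.0955,.116],[.594,.0955,.057]]))
for q in ((281,296),(187,183)): print(atz('side',[265+q[0]/6,170+q[1]/6],.057))
print(atz('side',[265+281/6,170+200/6],.118), atz('side',[265+279/6,170+264/6],.062))
print(atz('top',[260+286/4,120+240/4],.057), atz('top',[260+213/4,120+290/4],.118),atz('top',[260+215/4,120+293/4],.118))
b=a[150:330,220:360]; cv2.imwrite('pics/s3z.png',cv2.resize(b,None,fx=4,fy=3.3,interpolation=cv2.INTER_CUBIC))
"
```

```text
tip,top,under [[275.77734742 281.69377647]
 [276.23985269 200.00133344]
 [275.7360663  288.97702879]]
[0.59131895 0.09916992 0.057     ]
[0.64011749 0.03851458 0.057     ]
[0.59184726 0.0970216  0.118     ] [0.5936302  0.08542509 0.062     ]
[0.64114445 0.03466181 0.057     ] [0.59088551 0.09417783 0.118     ] [0.58843673 0.09257435 0.118     ]
```

View pics/s3z.png

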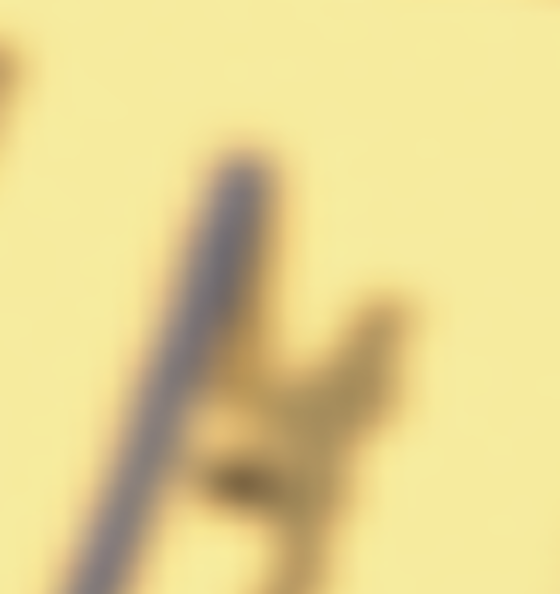

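```bash
python3 -c "
from h import *
o=[]
for f in ('t2','t3'):
    a=cv2.imread(f'pics/{f}.png'); o.append(cv2.resize(a[255:335,170:300],None,fx=6,fy=3.6*6/3.6,interpolation=cv2.INTER_CUBIC)[:, :390*2])
cv2.imwrite('pics/tz.png',cv2.resize(np.vstack(o),None,fx=.6,fy=.6))
for P in ([.594,.0955,.062],[.594,.0955,.116],[.594,.0955,.057]): print(((proj('top',P)-[260,120])*4-[170,255])*3.6)
"
```

```text
[[158.67493296 144.20771448]]
[[149.21690073 113.43480657]]
[[159.51286841 146.93397038]]
```

View pics/tz.png

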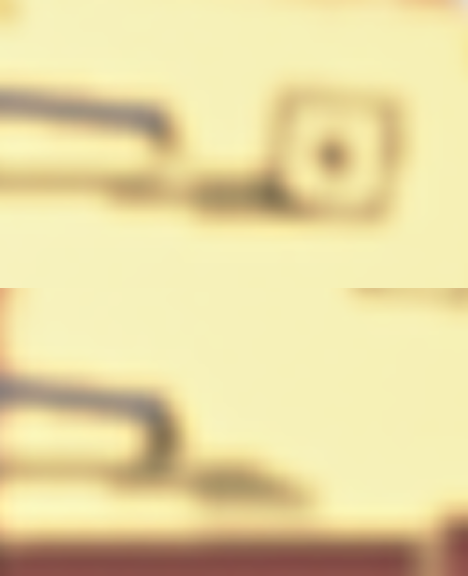

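```bash
python3 -m handwheel '[[0,0,0,0,-0.002,-0.018,1],[0,0,0,0,0,0,1],[0,0,0,0,0,0,1],[0,0,0,0,0,0,1],[0,0,0,0,0,0,1]]'; python3 -c "
from h import *
plan([.501,.0743,.067],-.118)
im=crop('side','s4',(295,190,335,230),14)
im=crop('top','t4',(300,175,340,215),14)
for c in ('top','side'):
  for n in ('mark_plain','mark_framed','pointer_tip'):
    r=pinpoint(c,n); print(c,n,[(np.round(x['centre'],4),round(x['p'],2)) for x in r[:1]])
a=np.hstack([cv2.imread('pics/s4.png'),cv2.imread('pics/t4.png')]); cv2.imwrite('pics/st4.png',cv2.resize(a,(800,400)))
"
```

```text
clock: 9.25
tool_pos: [0.4984, 0.0752, 0.068]
tcp_rot: [-0.031, 1.563, 1.427]
contact_force: [2.3, -1.4, -3.0]
opening: 0.264
t 9.25 p [0.4984 0.0752 0.068 ] M [[0.001, -0.994, 0.112], [0.008, 0.112, 0.994], [-1.0, -0.0, 0.008]] open 0.264 F [ 2.3 -1.4 -3. ]
shift m [ 0.001  -0.0027 -0.0006]  units [ 0.005 -0.013 -0.003]
turn units [0.038 0.053 0.001]
top mark_plain [(array([0.591 , 0.0915, 0.0559]), 0.85)]
top mark_framed [(array([0.6386, 0.0338, 0.0585]), 0.73)]
top pointer_tip [(array([0.5945, 0.0949, 0.0633]), 0.78)]
side mark_plain [(array([ 0.5334, -0.1387,  0.0659]), 0.6)]
side mark_framed [(array([0.6359, 0.0325, 0.0563]), 0.64)]
side pointer_tip [(array([0.5933, 0.0962, 0.0632]), 0.63)]
```

View pics/st4.png

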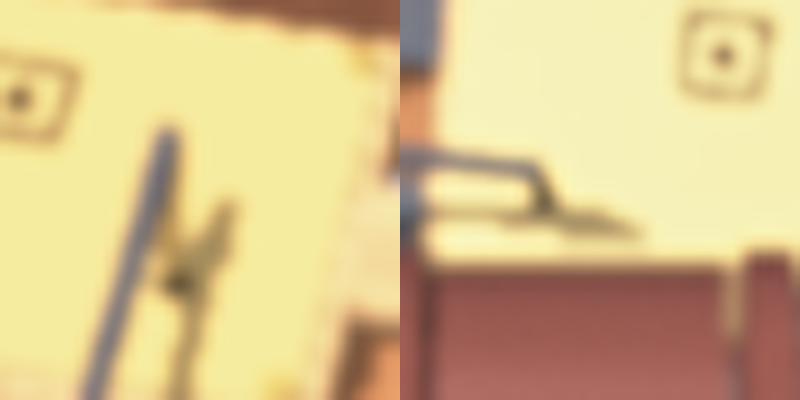

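```bash
python3 -c "
from h import *
print('side spot',atz('side',[312.8,218.3],.057),'framed',atz('side',[296.8,199.9],.057)-[.0481,-.0611,0])
print('top framed->plain',atz('top',[300+32.2,175+5.5],.057)-[.0481,-.0611,0], 'direct',atz('top',[300+14.2,175+20.7],.057))
print('pin side axis at arm',atz('side',[295+16.8,190+13.8],.116),'top',atz('top',[300+13.5,175+16.8],.116))
"
python3 - <<'E'
import cv2,numpy as np
a=cv2.imread('pics/s4.png');b=cv2.imread('pics/t4.png')
cv2.imwrite('pics/z4.png',np.hstack([cv2.resize(a[150:450,150:390],(400,500)),cv2.resize(b[200:320,140:236],(400,500))]))
E
```

```text
side spot [0.58916074 0.09544968 0.057     ] framed [0.59058397 0.09728293 0.057     ]
top framed->plain [0.59131199 0.09340725 0.057     ] direct [0.58804897 0.09341864 0.057     ]
pin side axis at arm [0.5919396  0.09684402 0.116     ] top [0.59342181 0.09344294 0.116     ]
```

View pics/z4.png

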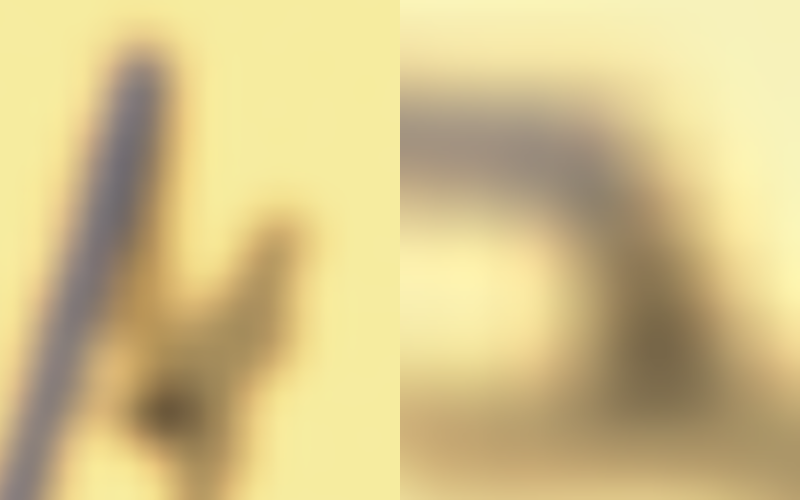

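```bash
python3 -m handwheel '[[0,0,0,0,-0.018,-0.002,1],[0,0,0,0,0,0,1],[0,0,0,0,0,0,1],[0,0,0,0,0,0,1],[0,0,0,0,0,0,1]]'; python3 -c "
from h import *
plan([.5006,.0752,.067],-.118)"
```

```text
clock: 10.15
tool_pos: [0.5014, 0.0748, 0.068]
tcp_rot: [0.264, 1.562, 1.722]
contact_force: [0.1, -0.7, -2.4]
opening: 0.265
t 10.15 p [0.5014 0.0748 0.068 ] M [[-0.001, -0.994, 0.112], [0.009, 0.112, 0.994], [-1.0, 0.002, 0.009]] open 0.265 F [ 0.1 -0.7 -2.4]
shift m [0.001  0.0009 0.0003]  units [0.005 0.004 0.001]
turn units [ 0.039  0.057 -0.016]
```

```bash
python3 -c "
from h import *
im=crop('side','s5',(295,190,335,230),14)
im=crop('top','t5',(300,175,340,215),14)
plan([.5006,.0752,.067],-.118)
a=np.hstack([cv2.imread('pics/s5.png'),cv2.imread('pics/t5.png')]); cv2.imwrite('pics/st5.png',cv2.resize(a,(800,400)))
"
```

```text
t 10.25 p [0.5014 0.0748 0.068 ] M [[-0.001, -0.994, 0.112], [0.009, 0.112, 0.994], [-1.0, 0.002, 0.009]] open 0.262 F [ 0.2 -0.4 -2.6]
shift m [0.001  0.0009 0.0003]  units [0.005 0.004 0.001]
turn units [ 0.039  0.057 -0.016]
```

View pics/st5.png

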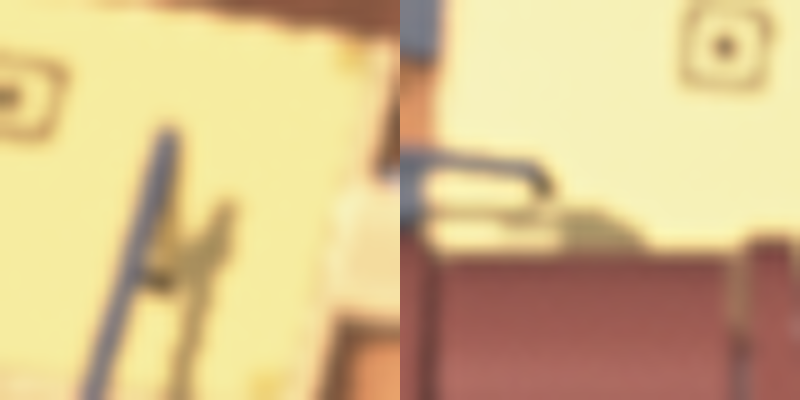

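```bash
python3 -m handwheel '[[0,0,0,0,0.005,0.001,1],[0,0,0,0,0,0,1],[0,0,0,0,0,0,1],[0,0,0,0,0,0,1],[0,0,0,0,0,0,1]]';python3 -m handwheel '[[0,0,0,0,0,0,1],[0,0,0,0,0,0,1],[0,0,0,0,0,0,1],[0,0,0,0,0,0,1],[0,0,0,0,0,0,1]]'; python3 -c "
from h import *
im=crop('side','s6',(285,180,335,230),12)
im=crop('top','t6',(300,175,340,215),14)
plan([.5006,.0752,.067],-.118)
a=np.hstack([cv2.resize(cv2.imread('pics/s6.png'),(400,400)),cv2.resize(cv2.imread('pics/t6.png'),(400,400))]); cv2.imwrite('pics/st6.png',a)
for c in ('top','side'):
  for n in ('mark_plain','mark_framed','pointer_tip'):
    r=pinpoint(c,n); print(c,n,[(np.round(x['centre'],4),round(x['p'],2)) for x in r[:1]])
"
```

```text
clock: 10.75
tool_pos: [0.5007, 0.0749, 0.068]
tcp_rot: [0.133, 1.562, 1.591]
contact_force: [1.4, -0.2, -2.4]
opening: 0.266
clock: 11.25
tool_pos: [0.5007, 0.0749, 0.068]
tcp_rot: [0.14, 1.562, 1.598]
contact_force: [1.0, -0.2, -2.7]
opening: 0.264
t 11.35 p [0.5007 0.0749 0.068 ] M [[-0.0, -0.994, 0.112], [0.008, 0.112, 0.994], [-1.0, 0.001, 0.008]] open 0.266 F [ 0.9  0.  -2.6]
shift m [0.001  0.0002 0.0003]  units [0.005 0.001 0.001]
turn units [ 0.039  0.055 -0.008]
top mark_plain [(array([0.5917, 0.0929, 0.0548]), 0.61)]
top mark_framed [(array([0.6425, 0.0327, 0.0557]), 0.61)]
top pointer_tip [(array([0.5951, 0.0979, 0.064 ]), 0.84)]
side mark_plain [(array([0.5931, 0.0971, 0.0583]), 0.76)]
side mark_framed [(array([0.6398, 0.0345, 0.0547]), 0.57)]
side pointer_tip [(array([0.5933, 0.0929, 0.0645]), 0.7)]
```

View pics/st6.png

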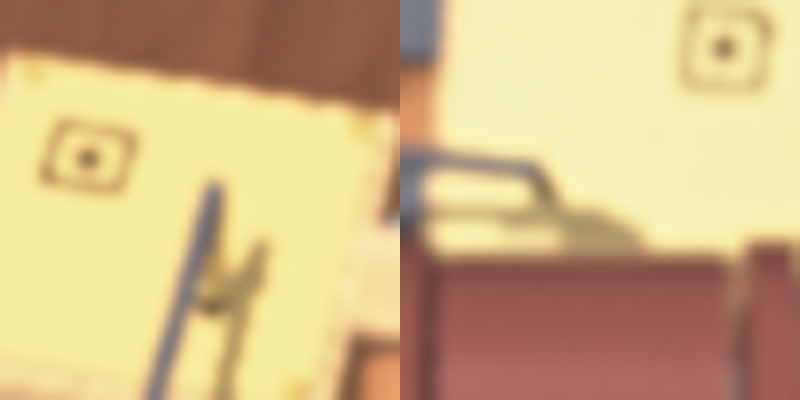

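```bash
python3 -m handwheel '[[0,0,0,0,0,0,1],[0,0,0,0,0,0,1],[0,0,0,0,0,0,1],[0,0,0,0,0,0,1],[0,0,0,0,0,0,1]]'; python3 -m handwheel '[[0,0,0,0,0.07,0.07,1],[0,0,0,0,0.07,0.07,1],[0,0,0,0,0.07,0.07,1],[0,0,0,0,0.07,0.07,1],[0,0,0,0,0,0,1]]'; python3 -c "
from h import *
plan([.4526,.1360,.067],-.118)"
```

```text
clock: 12.15
tool_pos: [0.5007, 0.0749, 0.068]
tcp_rot: [0.137, 1.562, 1.596]
contact_force: [1.8, -0.6, -3.2]
opening: 0.262
clock: 12.65
tool_pos: [0.4508, 0.1362, 0.068]
tcp_rot: [-0.154, 1.566, 1.303]
contact_force: [-2.6, 3.9, -1.5]
opening: 0.266
t 12.65 p [0.4508 0.1362 0.068 ] M [[0.001, -0.994, 0.114], [0.005, 0.114, 0.994], [-1.0, -0.001, 0.005]] open 0.266 F [-2.6  3.9 -1.5]
shift m [ 0.001  -0.0018 -0.    ]  units [ 0.005 -0.009 -0.   ]
turn units [0.027 0.033 0.005]
```

```bash
python3 -m handwheel '[[0,0,0,0,-0.009,0,1],[0,0,0,0,0,0,1],[0,0,0,0,0,0,1],[0,0,0,0,0,0,1],[0,0,0,0,0,0,1]]'; python3 -c "
from h import *
im=crop('side','s7',(285,190,335,240),12)
im=crop('top','t7',(290,175,340,225),12)
plan([.4526,.1360,.067],-.118)
a=np.hstack([cv2.resize(cv2.imread('pics/s7.png'),(400,400)),cv2.resize(cv2.imread('pics/t7.png'),(400,400))]); cv2.imwrite('pics/st7.png',a)
for c in ('top','side'):
  for n in ('mark_plain','mark_framed','pointer_tip'):
    r=pinpoint(c,n); print(c,n,[(np.round(x['centre'],4),round(x['p'],2)) for x in r[:1]])
"
```

```text
clock: 13.15
tool_pos: [0.4527, 0.1358, 0.068]
tcp_rot: [0.406, 1.563, 1.862]
contact_force: [-2.5, 3.7, 0.1]
opening: 0.263
t 13.25 p [0.4528 0.1357 0.068 ] M [[-0.002, -0.993, 0.114], [0.007, 0.114, 0.993], [-1.0, 0.002, 0.007]] open 0.265 F [-2.4  2.9 -1.1]
shift m [0.001  0.0002 0.0003]  units [0.005 0.001 0.001]
turn units [ 0.022  0.044 -0.017]
top mark_plain [(array([0.5455, 0.1541, 0.054 ]), 0.86)]
top mark_framed [(array([0.5959, 0.0937, 0.057 ]), 0.72)]
top pointer_tip [(array([0.5933, 0.0967, 0.0642]), 0.82)]
side mark_plain [(array([0.5454, 0.1568, 0.0582]), 0.88)]
side mark_framed [(array([0.5917, 0.0926, 0.0543]), 0.59)]
side pointer_tip [(array([ 0.5057, -0.3301,  0.0677]), 0.66)]
```

View pics/st7.png

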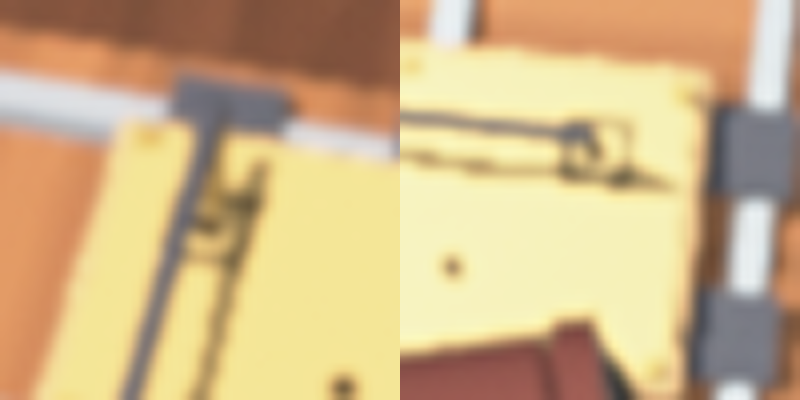

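```bash
python3 -m handwheel '[[0,0,0,0,0,0,1],[0,0,0,0,0,0,1],[0,0,0,0,0,0,1],[0,0,0,0,0,0,1],[0,0,0,0,0,0,1]]'; python3 -m handwheel '[[0,0,0,0,0,0,1],[0,0,0,0,0,0,1],[0,0,0,0,0,0,1],[0,0,0,0,0,0,1],[0,0,0,0,0,0,1]]'; python3 -m handwheel '[[0,0,0,0,0,0,-0.5],[0,0,0,0,0,0,-0.5],[0,0,0,0,0,0,-0.5],[0,0,0,0,0,0,-0.5],[0,0,0,0,0,0,-0.5]]';  python3 -m handwheel '[[0,0,0,-0.05,0,0,-0.5],[0,0,0,-0.15,0,0,-0.5],[0,0,0,-0.2,0,0,-0.5],[0,0,0,-0.2,0,0,-0.5],[0,0,0,-0.2,0,0,-0.5]]'; python3 -c "
from h import *
im=crop('side','s8',(285,190,335,240),12)
im=crop('top','t8',(290,175,340,225),12)
plan([.507,-.329,.22],-.14)
a=np.hstack([cv2.resize(cv2.imread('pics/s8.png'),(400,400)),cv2.resize(cv2.imread('pics/t8.png'),(400,400))]); cv2.imwrite('pics/st8.png',a)
for c in ('top','side'):
  for n in ('mark_plain','mark_framed','pointer_tip','knob'):
    r=pinpoint(c,n); print(c,n,[(np.round(x['centre'],4),round(x['p'],2)) for x in r[:1]])
"
```

```text
clock: 14.05
tool_pos: [0.4528, 0.1357, 0.068]
tcp_rot: [0.293, 1.564, 1.749]
contact_force: [-1.2, 1.0, -1.8]
opening: 0.266
clock: 14.55
tool_pos: [0.4528, 0.1357, 0.068]
tcp_rot: [0.276, 1.564, 1.732]
contact_force: [-1.2, 1.4, -1.8]
opening: 0.265
clock: 15.05
tool_pos: [0.4544, 0.1354, 0.0696]
tcp_rot: [-0.183, 1.564, 1.272]
contact_force: [-0.3, -1.0, 0.2]
opening: 0.749
clock: 15.55
tool_pos: [0.4496, 0.1336, 0.2296]
tcp_rot: [1.337, 1.557, 2.792]
contact_force: [0.2, 0.4, -0.2]
opening: 0.752
t 15.65 p [0.4537 0.1342 0.2362] M [[0.001, -0.993, 0.115], [0.006, 0.115, 0.993], [-1.0, -0.0, 0.006]] open 0.752 F [ 0.8 -0.7  1. ]
shift m [ 0.0133 -0.1062 -0.4541]  units [ 0.066 -0.531 -2.27 ]
turn units [0.166 0.043 0.001]
top mark_plain [(array([0.5452, 0.1547, 0.0528]), 0.87)]
top mark_framed [(array([0.5932, 0.0941, 0.0595]), 0.94)]
top pointer_tip [(array([0.5937, 0.0969, 0.0641]), 0.58)]
top knob []
side mark_plain [(array([0.5454, 0.1573, 0.0589]), 0.95)]
side mark_framed [(array([0.5935, 0.0961, 0.0573]), 0.84)]
side pointer_tip [(array([0.5945, 0.0935, 0.0627]), 0.84)]
side knob [(array([0.4522, 0.136 , 0.0868]), 0.78)]
```

View pics/st8.png

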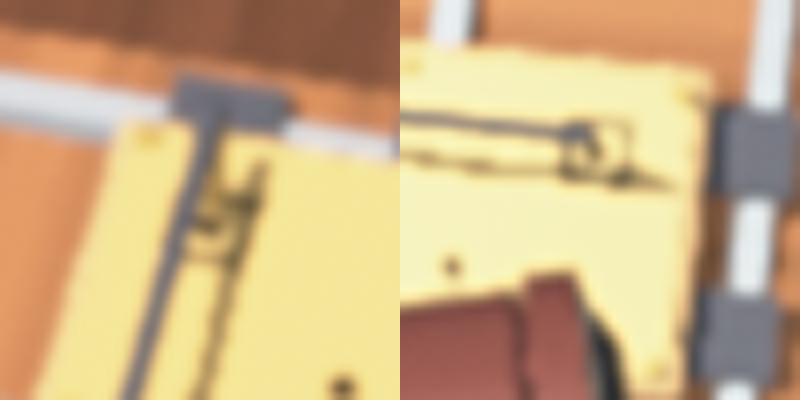

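```bash
python3 -c "
from h import *
im=cv2.imread('pics/top0.png')[:,:,::-1]; crop('top','tl',(350,155,455,255),7.5,im)
im=cv2.imread('pics/side0.png')[:,:,::-1]; crop('side','sl',(290,90,390,180),8,im)
"
```

```text
(no output)
```

View pics/tl.png

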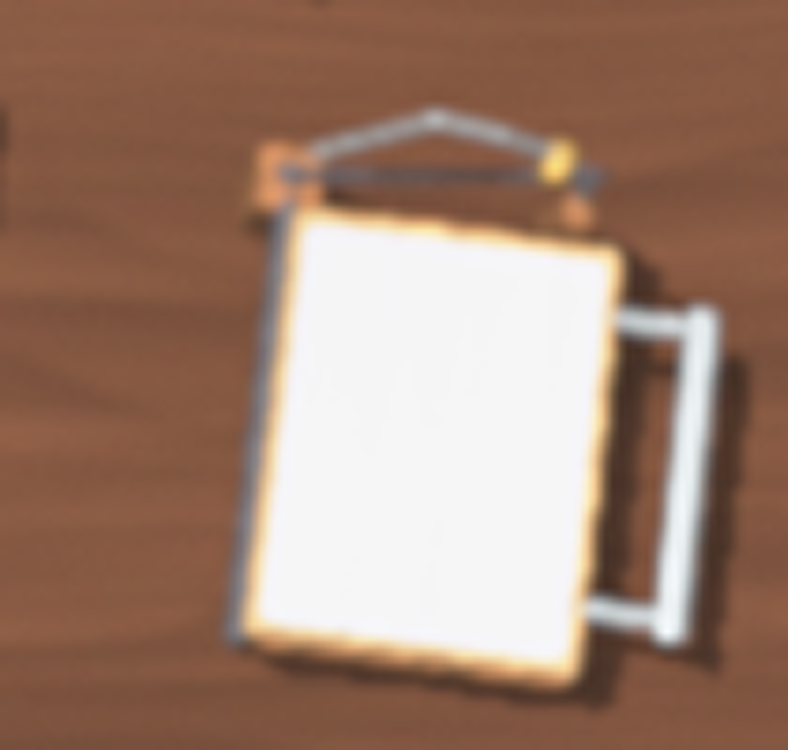

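View pics/sl.png

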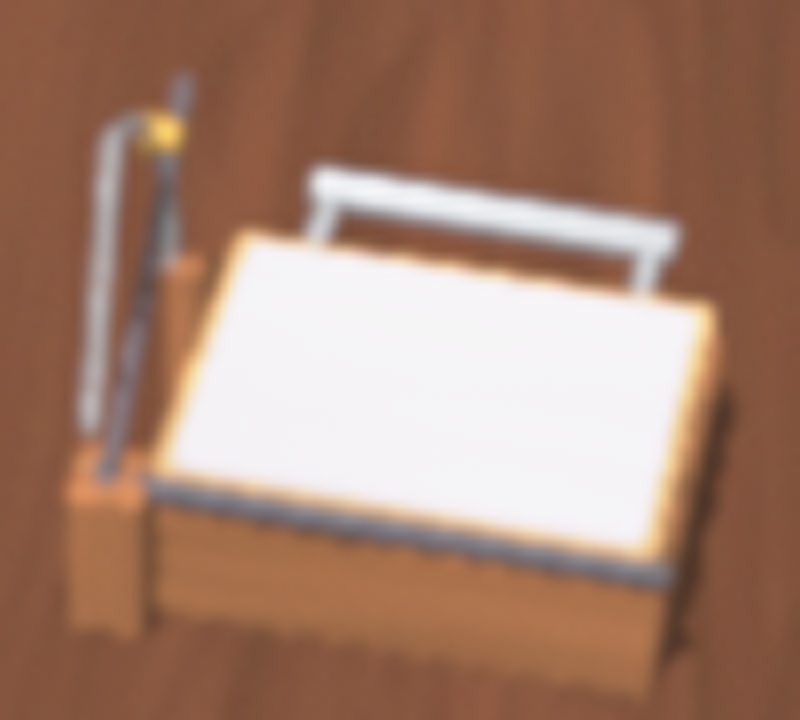

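```bash
python3 -c "
from h import *
from scipy.optimize import least_squares
T=lambda u,v:np.array([350+u/7.5,155+v/7.5]); S=lambda u,v:np.array([290+u/8,90+v/8])
ob=[('top',T(706,308),'b+'),('top',T(669,643),'b-'),('side',S(315,185),'b+'),('side',S(677,240),'b-'),('top',T(600,178),'i'),('side',S(187,75),'i'),('top',T(288,173),'h'),('side',S(107,478),'h')]
def pts(p):
    c,s=np.cos(p[2]),np.sin(p[2]); X=np.array([c,s,0]);Y=np.array([-s,c,0]);Z=np.array([0,0,1]);H=np.array([p[0],p[1],.066])
    return {'b+':H-.19*Y+.073*X,'b-':H-.19*Y-.073*X,'i':H+.11*X-.15*(np.cos(p[3])*Y-np.sin(p[3])*Z),'h':H+.11*X}
def f(p):
    P=pts(p); o=[]
    for c,uv,n in ob:
        off=p[4:6] if c=='top' else p[6:8]
        o+=list(proj(c,P[n])[0]+off-uv)
    return np.r_[o,np.array(p[4:8])/1.0]
s=least_squares(f,[.534,-.138,-.13,.67,0,0,0,0]); print(np.round(s.x,4)); print(np.round(s.fun,2))
P=pts(s.x);print({k:np.round(v,4) for k,v in P.items()},'bar mid',(P['b+']+P['b-'])/2)
cov=np.linalg.inv(s.jac.T@s.jac)*.25; print(np.sqrt(np.diag(cov))[:4])
"
```

```text
[ 0.534  -0.1422 -0.1438  0.6944  0.0882 -0.2025  0.1212  0.0944]
[-0.4   0.78 -0.05 -0.5   0.22 -0.26 -0.25 -0.04 -0.09 -0.42 -0.25  0.62
  0.46  0.35  0.16 -0.42  0.09 -0.2   0.12  0.09]
{'b+': array([ 0.579 , -0.3407,  0.066 ]), 'b-': array([ 0.4345, -0.3197,  0.066 ]), 'i': array([ 0.6264, -0.272 ,  0.162 ]), 'h': array([ 0.6429, -0.1579,  0.066 ])} bar mid [ 0.5067874  -0.33019287  0.066     ]
[0.00146469 0.00154492 0.00587992 0.02041202]
```

```bash
python3 -m handwheel '[[0,0,0,0,-0.05,-0.22,0.25],[0,0,0,0,-0.05,-0.22,0.25],[0,0,0,0,-0.05,-0.22,0.25],[0,0,0,0,-0.05,-0.22,0.25],[0,0,0,0,-0.05,-0.22,0.25]]'; python3 -c "
from h import *
plan([.507,-.329,.18],-.14)"
```

```text
clock: 16.55
tool_pos: [0.4731, -0.0921, 0.2199]
tcp_rot: [1.363, 1.548, 2.832]
contact_force: [0.8, -0.1, 0.3]
opening: 0.375
t 16.55 p [ 0.4731 -0.0921  0.2199] M [[-0.022, -0.995, 0.102], [0.007, 0.102, 0.995], [-1.0, 0.022, 0.005]] open 0.375 F [ 0.8 -0.1  0.3]
shift m [ 0.0376 -0.0587 -0.2324]  units [ 0.188 -0.293 -1.162]
turn units [ 0.254  0.028 -0.149]
```

```bash
python3 -m handwheel '[[0,0,-0.1,-0.03,-0.06,-0.22,0.25],[0,0,0,-0.03,-0.06,-0.22,0.25],[0,0,0,0,-0.06,-0.22,0.25],[0,0,0,0,-0.05,-0.22,0.25],[0.25,0,0,0,-0.03,-0.15,0.25]]'; python3 -c "
from h import *
plan([.507,-.330,.14],-.14)"
```

```text
clock: 17.05
tool_pos: [0.5017, -0.3124, 0.2253]
tcp_rot: [1.056, 1.556, 2.483]
contact_force: [-0.1, 1.0, 0.3]
opening: 0.378
t 17.05 p [ 0.5017 -0.3124  0.2253] M [[-0.012, -0.99, 0.143], [0.009, 0.143, 0.99], [-1.0, 0.013, 0.007]] open 0.378 F [-0.1  1.   0.3]
shift m [ 0.0851 -0.0089 -0.0173]  units [ 0.425 -0.044 -0.087]
turn units [-0.022  0.05  -0.088]
```

```bash
python3 -m handwheel '[[0,0,-0.08,0.1,-0.04,-0.06,0.25],[0,0,0,0.15,0,0,0.25],[0,0,0,0.1,0,0,0.25],[0,0,0,0.03,0,0,0.25],[0,0,0,0,0,0,0.25]]'; python3 -c "
from h import *
plan([.507,-.330,.047],-.14)
im=crop('side','s9',(290,60,410,170),6)
im=crop('top','t9',(350,155,455,255),6)
"
```

```text
clock: 17.55
tool_pos: [0.506, -0.3305, 0.1424]
tcp_rot: [0.544, 1.559, 1.963]
contact_force: [-0.7, 0.2, 0.3]
opening: 0.375
t 17.55 p [ 0.506  -0.3305  0.1424] M [[-0.004, -0.989, 0.151], [0.011, 0.151, 0.988], [-1.0, 0.006, 0.01]] open 0.375 F [-0.7  0.2  0.3]
shift m [ 0.0954 -0.0015 -0.0003]  units [ 0.477 -0.007 -0.001]
turn units [-0.077  0.066 -0.039]
```

View pics/s9.png

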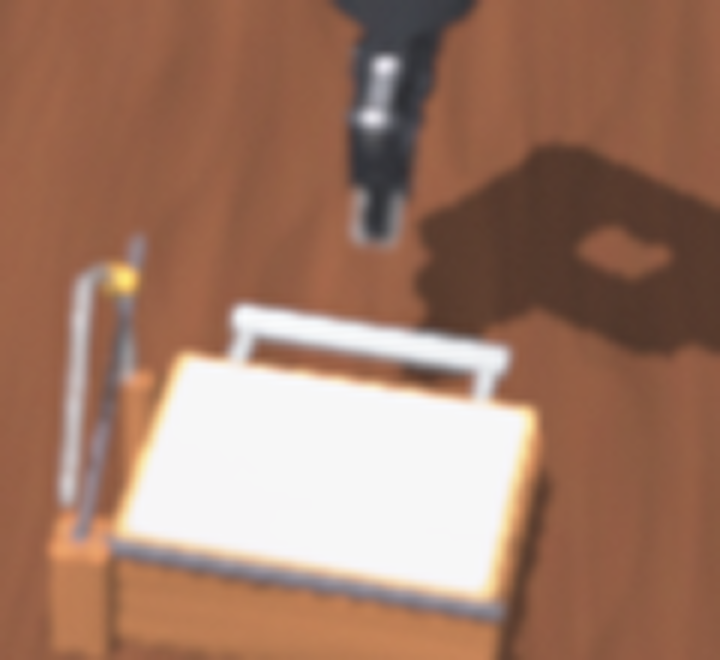

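View pics/t9.png

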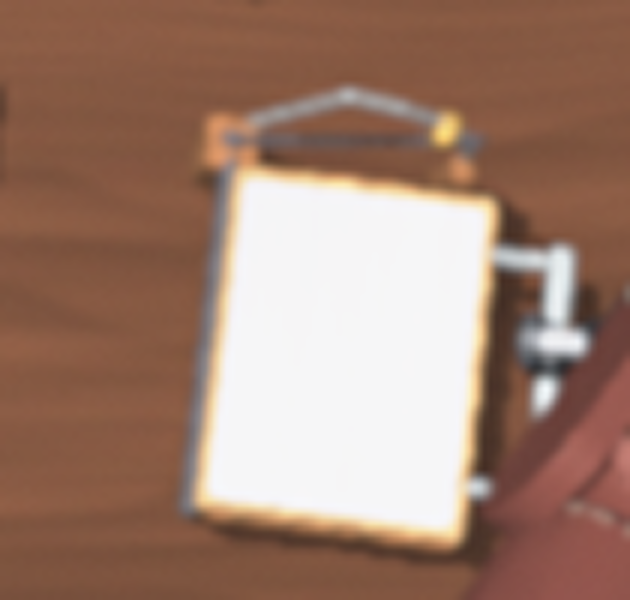

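```bash
python3 -m handwheel '[[0,0,0,0.1,-0.007,0,0.25],[0,0,0,0.12,0,0,0.25],[0,0,0,0.1,0,0,0.25],[0,0,0,0.05,0,0,0.25],[0,0,0,0,0,0,0.25]]'; python3 -c "
from h import *
plan([.507,-.330,.047],-.14)
im=crop('side','s10',(290,60,410,170),6)
"
```

```text
clock: 18.15
tool_pos: [0.5137, -0.3336, 0.078]
tcp_rot: [-1.583, 1.56, -0.162]
contact_force: [0.6, 0.5, -0.7]
opening: 0.375
t 18.15 p [ 0.5137 -0.3336  0.078 ] M [[0.01, -0.989, 0.149], [-0.002, 0.149, 0.989], [-1.0, -0.01, -0.0]] open 0.375 F [ 0.6  0.5 -0.7]
shift m [0.0309 0.0075 0.0025]  units [0.155 0.037 0.013]
turn units [-0.061 -0.001  0.07 ]
```

View pics/s10.png

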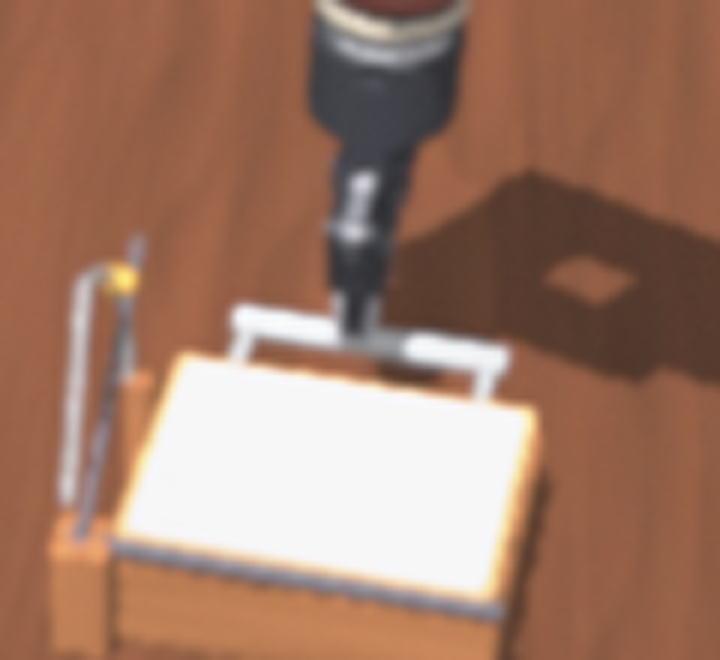

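```bash
python3 -m handwheel '[[0,0,0.06,0.03,0.03,0.012,0.25],[0,0,0,0.07,0,0,0.25],[0,0,0,0.06,0,0,0.25],[0,0,0,0,0,0,0.25],[0,0,0,0,0,0,0.25]]'; python3 -c "
from h import *
plan([.507,-.330,.047],-.14)
im=crop('side','s11',(290,60,410,170),6)
"
```

```text
clock: 18.7
tool_pos: [0.5103, -0.332, 0.0483]
tcp_rot: [-2.094, 1.562, -0.672]
contact_force: [-0.2, -0.2, 0.8]
opening: 0.379
t 18.7 p [ 0.5103 -0.332   0.0483] M [[0.007, -0.989, 0.148], [-0.005, 0.148, 0.989], [-1.0, -0.007, -0.004]] open 0.379 F [-0.2 -0.2  0.8]
shift m [0.0013 0.0035 0.0015]  units [0.007 0.018 0.008]
turn units [-0.059 -0.029  0.049]
```

View pics/s11.png

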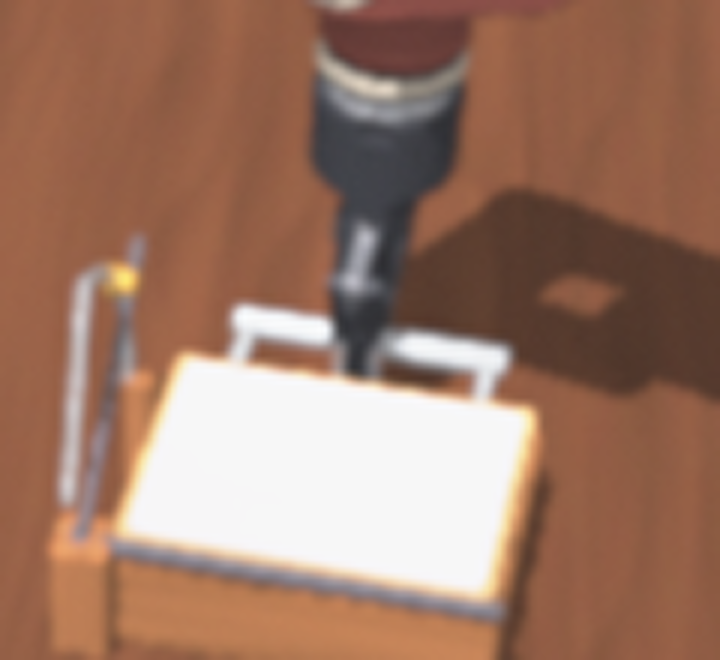

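The bar is between the fingers, with the near finger in the gap between bar and leaf. Closing now.

```bash
python3 -m handwheel '[[0,0,0,0,0,0,1],[0,0,0,0,0,0,1],[0,0,0,0,0,0,1],[0,0,0,0,0,0,1],[0,0,0,0,0,0,1]]'; python3 -c "
from h import *
plan([.507,-.330,.047],-.14)
o=get_obs();M=R.from_euler('xyz',o['tcp_rot']).as_matrix();print('grasp',o['tool_pos']-.019*M[:,0])
H=np.array([.534,-.1405,.066]);yaw=-.14;Y=np.array([-np.sin(yaw),np.cos(yaw),0])
for th in np.arange(0,.72,.085): print(round(th,3),np.round(H-.19*(np.cos(th)*Y)+[0,0,.19*np.sin(th)],4))
"
```

```text
clock: 19.25
tool_pos: [0.5106, -0.329, 0.0485]
tcp_rot: [-1.261, 1.564, 0.162]
contact_force: [0.4, 0.5, -1.3]
opening: 0.144
t 19.25 p [ 0.5106 -0.329   0.0485] M [[0.006, -0.989, 0.148], [0.001, 0.148, 0.989], [-1.0, -0.006, 0.002]] open 0.144 F [ 0.4  0.5 -1.3]
shift m [ 0.0015  0.0034 -0.0015]  units [ 0.008  0.017 -0.007]
turn units [-0.056  0.013  0.041]
grasp [ 0.51046154 -0.3290539   0.06753706]
0.0 [ 0.5075 -0.3286  0.066 ]
0.085 [ 0.5076 -0.328   0.0821]
0.17 [ 0.5079 -0.3259  0.0981]
0.255 [ 0.5083 -0.3226  0.1139]
0.34 [ 0.509  -0.3179  0.1294]
0.425 [ 0.5098 -0.3119  0.1443]
0.51 [ 0.5109 -0.3047  0.1588]
0.595 [ 0.512  -0.2963  0.1725]
0.68 [ 0.5134 -0.2868  0.1855]
```

```bash
python3 -m handwheel '[[0,0.28,0,-0.04,0,-0.003,1],[0,0.28,0,-0.04,0,-0.003,1],[0,0.28,0,-0.04,0,-0.003,1],[0,0.28,0,-0.04,0,-0.003,1],[0,0.28,0,-0.04,0,-0.003,1]]'
cat >> h.py <<'E'
def leafang():
    o=get_obs();M=R.from_euler('xyz',o['tcp_rot']).as_matrix();g=o['tool_pos']-.019*M[:,0]
    y=-.14;Y=np.array([-np.sin(y),np.cos(y),0]);d=np.array([.534,-.1405,.066])-g
    print('grasp',np.round(g,4),'angle',round(np.arctan2(-d[2],d@Y),4),'rad',round(np.hypot(d[2],d@Y),4),'tilt',round(np.arctan2(M[1,0],-M[2,0]),4),'open',o['opening'],np.round(o['joint_pos'],2),o['contact_force'],o['clock'])
E
python3 -c "
from h import *
leafang()"
```

```text
clock: 19.75
tool_pos: [0.5106, -0.3286, 0.0882]
tcp_rot: [-3.105, 1.36, -1.686]
contact_force: [0.5, -0.7, -1.4]
opening: 0.14
grasp [ 0.5111 -0.3247  0.1067] angle 0.2161 rad 0.19 tilt -0.2099 open 0.13983232250071473 [-0.61  0.09  1.83 -0.21  1.12 -1.95] [ 0.5348286  -0.69335012 -1.41288006] 19.75
```

```bash
python3 -m handwheel '[[0,0.28,0,-0.04,0,-0.003,1],[0,0.28,0,-0.04,0,-0.003,1],[0,0.28,0,-0.04,0,-0.003,1],[0,0.28,0,-0.04,0,-0.003,1],[0,0.28,0,-0.04,0,-0.003,1]]'; python3 -c "
from h import *
leafang()"
```

```text
clock: 20.25
tool_pos: [0.5119, -0.3195, 0.1286]
tcp_rot: [-3.118, 1.143, -1.7]
contact_force: [0.3, -0.1, -1.4]
opening: 0.137
grasp [ 0.5129 -0.3116  0.1458] angle 0.4337 rad 0.19 tilt -0.4248 open 0.1372047745307468 [-0.5   0.03  1.86 -0.44  1.13 -1.75] [ 0.33814907 -0.11026736 -1.38146978] 20.25
```

```bash
python3 -m handwheel '[[0,0.28,0,-0.04,0,-0.003,1],[0,0.28,0,-0.04,0,-0.003,1],[0,0.28,0,-0.04,0,-0.003,1],[0,0.28,0,-0.04,0,-0.003,1],[0,0.26,0,-0.037,0,-0.003,1]]';  python3 -m handwheel '[[0,0,0,0,0,0,1],[0,0,0,0,0,0,1],[0,0,0,0,0,0,1],[0,0,0,0,0,0,1],[0,0,0,0,0,0,1]]'; python3 -c "
from h import *
leafang()
im=crop('side','s12',(280,30,410,170),4.2)
im=crop('top','t12',(350,155,475,255),6)
for c in ('top','side'):
  for n in ('leaf_bar','leaf_hinge','index_tip','mark_framed','pointer_tip'):
    r=pinpoint(c,n); print(c,n,[(np.round(x['centre'],4),round(x['p'],2)) for x in r[:1]])
"
```

```text
clock: 20.75
tool_pos: [0.5143, -0.3022, 0.1655]
tcp_rot: [-3.122, 0.93, -1.705]
contact_force: [0.1, -1.0, -1.7]
opening: 0.135
clock: 21.25
tool_pos: [0.5143, -0.3025, 0.1651]
tcp_rot: [-3.122, 0.932, -1.704]
contact_force: [-0.4, 0.2, -1.1]
opening: 0.141
grasp [ 0.5158 -0.2912  0.1803] angle 0.6455 rad 0.19 tilt -0.6342 open 0.14094490308024843 [-0.39 -0.01  1.89 -0.68  1.18 -1.56] [-0.41786798  0.24075605 -1.07050523] 21.25
top leaf_bar [(array([ 0.5103, -0.2929,  0.1793]), 0.73)]
top leaf_hinge [(array([ 0.5325, -0.1381,  0.0658]), 0.96)]
top index_tip [(array([ 0.627 , -0.2691,  0.1604]), 0.55)]
top mark_framed [(array([0.5931, 0.0958, 0.0556]), 0.7)]
top pointer_tip [(array([0.59  , 0.0944, 0.0618]), 0.86)]
side leaf_bar []
side leaf_hinge [(array([ 0.5353, -0.1361,  0.0677]), 0.77)]
side index_tip [(array([ 0.6266, -0.2677,  0.1634]), 0.44)]
side mark_framed [(array([0.5922, 0.0973, 0.0552]), 0.88)]
side pointer_tip [(array([0.5945, 0.0946, 0.0609]), 0.93)]
```

View pics/s12.png

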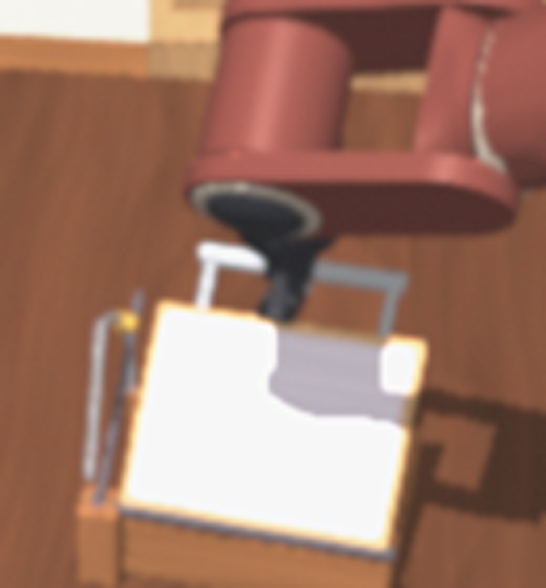

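View pics/t12.png

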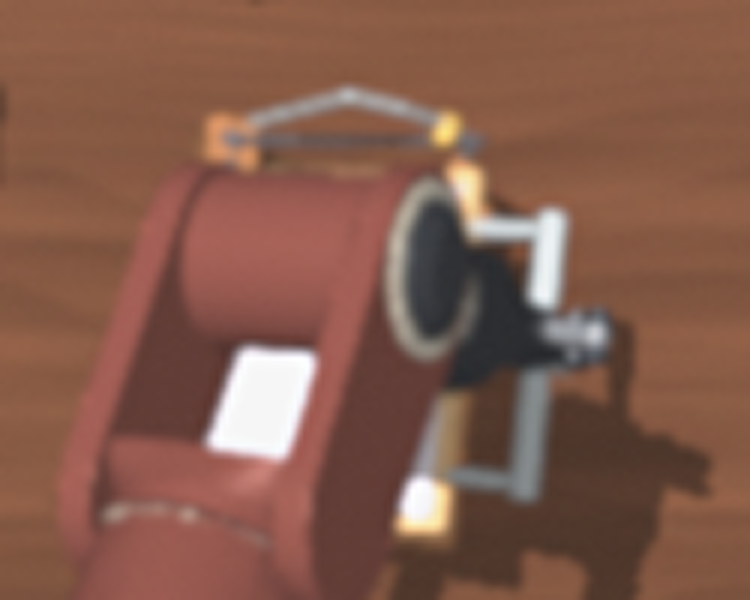

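```bash
python3 -m handwheel '[[0,0.23,0,-0.033,0,-0.002,1],[0,0,0,0,0,0,1],[0,0,0,0,0,0,1],[0,0,0,0,0,0,1],[0,0,0,0,0,0,1]]'; python3 -c "
from h import *
leafang()
im=crop('side','s13',(290,80,400,170),7)
D=[]
for c in ('top','side','top','side'):
  snapshot(c)
  for n in ('leaf_hinge','index_tip'):
    r=pinpoint(c,n); print(c,n,[(np.round(x['centre'],4),round(x['p'],2)) for x in r[:1]])
"
```

```text
clock: 22.35
tool_pos: [0.5148, -0.2988, 0.1708]
tcp_rot: [-3.123, 0.898, -1.705]
contact_force: [0.4, -0.5, -1.0]
opening: 0.142
grasp [ 0.5164 -0.2871  0.1857] angle 0.6812 rad 0.19 tilt -0.6686 open 0.14182220517510088 [-0.36 -0.01  1.89 -0.71  1.19 -1.53] [ 0.35624139 -0.46439898 -1.04968504] 22.35
top leaf_hinge [(array([ 0.5363, -0.1426,  0.0649]), 0.72)]
top index_tip [(array([ 0.6245, -0.2719,  0.1578]), 0.52)]
side leaf_hinge [(array([ 0.5323, -0.1354,  0.0667]), 0.83)]
side index_tip [(array([0.4108, 0.4765, 0.1522]), 0.74)]
top leaf_hinge [(array([ 0.5355, -0.1389,  0.0663]), 0.72)]
top index_tip [(array([ 0.6251, -0.2693,  0.1593]), 0.47)]
side leaf_hinge [(array([ 0.5344, -0.1396,  0.0656]), 0.78)]
side index_tip [(array([ 0.6228, -0.2723,  0.1609]), 0.65)]
```

View pics/s13.png

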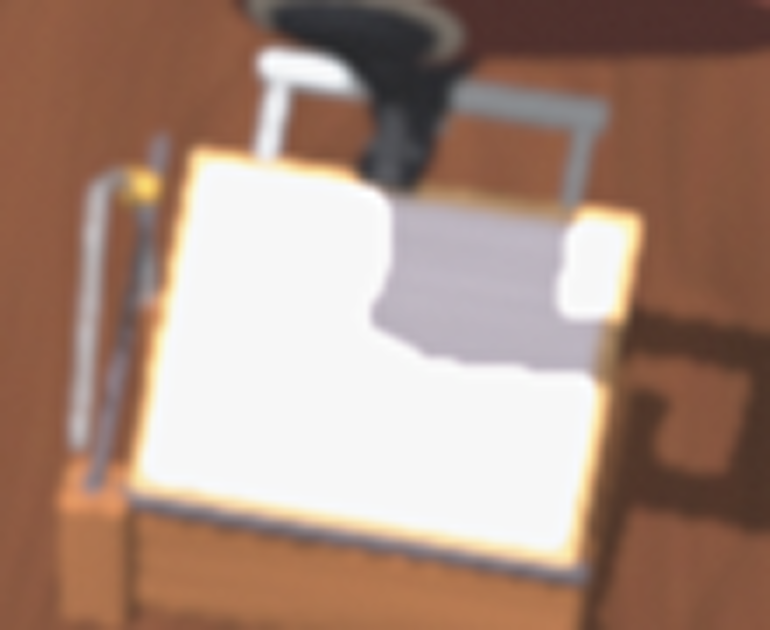

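```bash
python3 -c "
from h import *
y=-.14;X=np.array([np.cos(y),np.sin(y),0]);Y=np.array([-np.sin(y),np.cos(y),0]);Z=np.array([0,0,1.]);H=np.array([.534,-.1405,.066])
def pt(x,r,th): return H+x*X-r*(np.cos(th)*Y-np.sin(th)*Z)
pr=lambda P:(proj('side',P)[0]-[290,80])*7
for th in (.64,.66,.675,.69,.71):
    print(th,'corner',pr(pt(.095,.15,th)).round(1),'rightc',pr(pt(-.095,.15,th)).round(1),'tip',pr(pt(.11,.15,th)).round(1),'hinge',pr(pt(.11,0,th)).round(1),'lhinge',pr(pt(.095,0,th)).round(1),'bar+',pr(pt(.073,.19,th)).round(1),'bar-',pr(pt(-.073,.19,th)).round(1))
"
python3 - <<'E'
import cv2
a=cv2.imread('pics/s13.png'); cv2.imwrite('pics/s13z.png',cv2.resize(a[110:260,60:260],None,fx=3.8,fy=3.8,interpolation=cv2.INTER_CUBIC))
E
```

```text
0.64 corner [196.2 152.8] rightc [638.7 220.4] tip [162.1 147.6] hinge [ 93.3 487.9] lhinge [127.5 493.8] bar+ [264.6  70.1] bar- [604.2 120.3]
0.66 corner [195.3 150.7] rightc [638.8 218.4] tip [161.2 145.4] hinge [ 93.3 487.9] lhinge [127.5 493.8] bar+ [263.6  67.2] bar- [604.2 117.5]
0.675 corner [194.6 149.2] rightc [638.8 217. ] tip [160.4 143.9] hinge [ 93.3 487.9] lhinge [127.5 493.8] bar+ [262.9  65.1] bar- [604.2 115.5]
0.69 corner [193.9 147.7] rightc [638.8 215.6] tip [159.6 142.5] hinge [ 93.3 487.9] lhinge [127.5 493.8] bar+ [262.1  63. ] bar- [604.2 113.5]
0.71 corner [192.9 145.9] rightc [638.8 213.9] tip [158.6 140.7] hinge [ 93.3 487.9] lhinge [127.5 493.8] bar+ [261.1  60.5] bar- [604.1 111.1]
```

View pics/s13z.png

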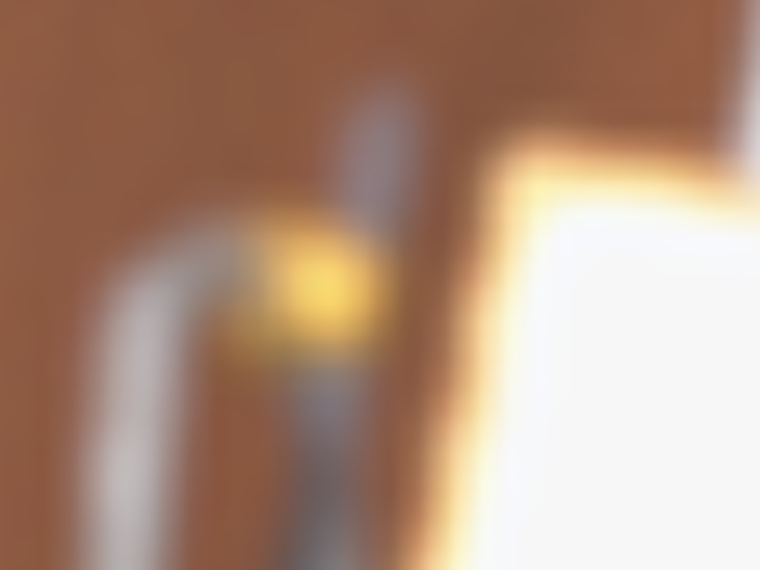

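```bash
python3 -c "
from h import *
D={'leaf_hinge':[],'index_tip':[]};C=[]
for k in range(12):
  for c in ('top','side'):
    snapshot(c)
    for n in D:
      r=pinpoint(c,n)
      if r and abs(r[0]['centre'][1]+.2)<.12: D[n].append(np.r_[r[0]['centre'],c=='top'])
y=-.14;Y=np.array([-np.sin(y),np.cos(y),0])
m={}
for n in D:
  a=np.array(D[n]); m[n]=np.median(a[:,:3],0); print(n,len(a),m[n].round(4),a.mean(0).round(4),a.std(0).round(4))
  for t in (0,1): print('   ',t,a[a[:,3]==t].mean(0).round(4))
d=m['leaf_hinge']-m['index_tip']; h=d@Y
print('ang',np.arctan2(-d[2],h),np.arcsin((m['index_tip'][2]-.066)/.15),'len',np.hypot(d[2],h)); leafang()
"
```

```text
leaf_hinge 23 [ 0.5339 -0.139   0.0652] [ 0.534  -0.1395  0.0652  0.5217] [0.0012 0.0018 0.0015 0.4995]
    0 [ 0.534  -0.1383  0.0652  0.    ]
    1 [ 0.534  -0.1405  0.0651  1.    ]
index_tip 22 [ 0.6244 -0.2702  0.1606] [ 0.6242 -0.2703  0.1606  0.5   ] [0.0017 0.001  0.0022 0.5   ]
    0 [ 0.6253 -0.2708  0.1626  0.    ]
    1 [ 0.6231 -0.2699  0.1587  1.    ]
ang 0.6828491747058445 0.6824119589547027 len 0.15118717366699735
grasp [ 0.5164 -0.287   0.1858] angle 0.6819 rad 0.19 tilt -0.6691 open 0.14135126680066457 [-0.36 -0.01  1.89 -0.71  1.19 -1.53] [ 0.18604925 -1.33940338 -2.2964496 ] 26.6
```

```bash
python3 -m handwheel '[[0,0.06,0,-0.009,0,0,1],[0,0,0,0,0,0,1],[0,0,0,0,0,0,1],[0,0,0,0,0,0,1],[0,0,0,0,0,0,1]]'; python3 -c "
from h import *
leafang()
im=crop('side','s14',(230,80,400,270),3.1)
im=crop('top','t14',(260,120,460,270),4)
"
```

```text
clock: 27.1
tool_pos: [0.515, -0.2976, 0.1726]
tcp_rot: [-3.123, 0.887, -1.706]
contact_force: [-0.3, -0.6, -1.4]
opening: 0.14
grasp [ 0.5166 -0.2857  0.1873] angle 0.6926 rad 0.19 tilt -0.6794 open 0.13984225684464122 [-0.36 -0.01  1.89 -0.72  1.19 -1.52] [-0.33618987 -0.57475689 -1.43260384] 27.1
```

View pics/s14.png

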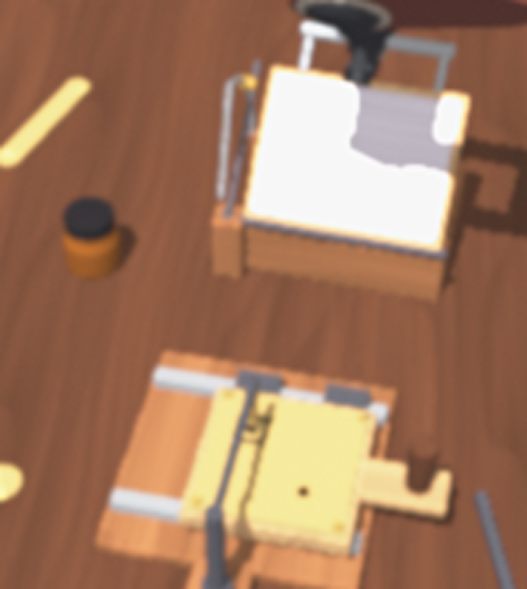

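View pics/t14.png

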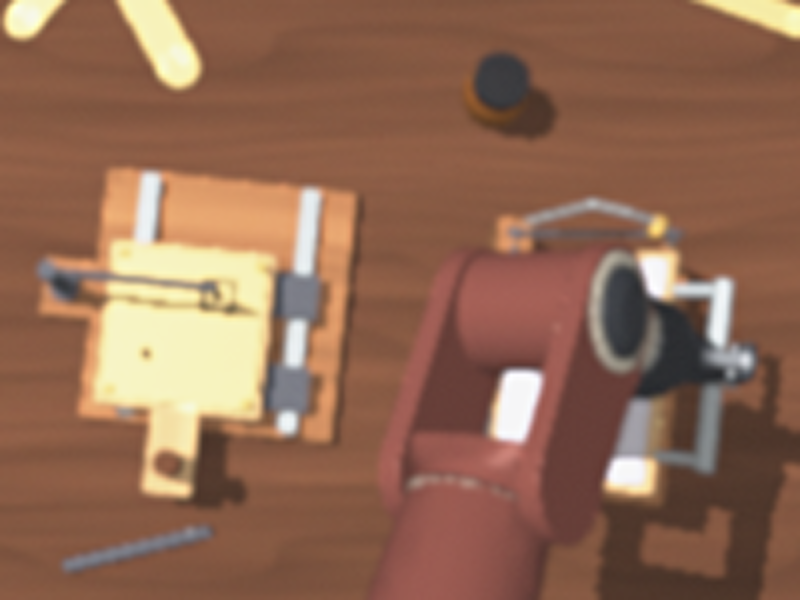

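```bash
python3 -c "
from h import *
leafang(); print(sign_off())"
```

```text
grasp [ 0.5166 -0.2857  0.1873] angle 0.6926 rad 0.19 tilt -0.6793 open 0.14440927139059329 [-0.36 -0.01  1.89 -0.72  1.19 -1.52] [ 0.25147292 -0.90564375 -1.39960059] 27.2
the job is handed in; nothing more can be done
None
```

I carried out all the steps in order and handed the job in at about 27 s, with the gripper still holding the leaf up by its bar. No verdict came back, so the figures below are my own checks.

- **Plain spot:** I slid the carrier by its knob until the spot lay under the pointer tip and paused there for about 1.5 s. It was within about 1–2 mm. The two cameras' own readings differed by a few millimetres in y, so I compared spot and tip within each camera's picture.
- **Framed spot:** I brought it under the tip, held it for about 1.5 s and let go. After release it measured (0.593, 0.095) m against the tip at (0.594, 0.095) m. The last pictures show the carrier had not moved since.
- **Leaf:** I measured the index arm at about 0.682 rad, with roughly 0.01 rad of uncertainty. The leaf finished at about 0.68 rad. The raw angle from the grip position read 0.693, or about 0.684 after taking off the offset it showed when the leaf was shut. The tool tilt gave 0.679.
- **Weak check:** The side picture could not fine-check the leaf against the index arm, because that camera looks nearly square on to the leaf. That match rests on averaged position readings and the arm's own pose.
- **Everything else:** The index arm was not touched. The jar and punch look unmoved in the last pictures. The mallet was outside those pictures, and the arm stayed clear of it throughout. Contact force stayed under about 5 N at every reading.

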